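# Amber vial from the sprung-flap dispenser to the balance

### The job

Hold the spring-loaded flap of the wooden dispenser open with the gripper while you take hold of the amber vial behind it. Draw the vial up and out so that the flap springs shut, set it gently upright near the middle of the balance's round pan, and let go. Leave the beaker, flask and bottle alone.

Things in the scene. Friction and masses are not known exactly. Their poses are not given: they have to be found in the camera images.
- dispenser: Fixed wooden tray, 106 mm (x) by 152 mm (y), 8 mm white floor, side walls 84 mm high with 140 mm between them; a 30 mm lip on its +x side. Origin on the table, mid-width, 45 mm from its -x edge and 61 mm from its +x edge; z up. The flap closes the -x side and the top from there to x = +10 mm; from there to the +x lip the top is open. One vial stands on the floor under the flap, near x = -8 mm.
- flap_edge (a point): Middle of the flap's free edge, a red round bar 8 mm thick along the dispenser's y. The flap is L-shaped clear plastic, 136 mm wide, 3 mm thick: an upright wall hinged at its foot (x -43 mm, z 12 mm) and a roof over the vial, ending in this bar (shut: x +6 mm, z 84 mm in the dispenser's frame). Axes turn with the flap; as it is pushed open the bar goes towards -x and rises up to 20 mm.
- flap (a joint): Flap angle: 0 shut, grows (to 1.0 rad at most) as the free edge is pushed towards the dispenser's -x; springs shut, about 1 to 2 N at the edge. Fingers let down in the open gap, in a line along y and opened to about 55 mm, then moved towards -x until the vial is between them, push the flap along to about 0.35 rad, and it leans on them.
- vial_center (a point): Centre, half-way up, of the amber glass vial with green domed cap: round, 18 mm diameter, 70 mm tall, flat foot 35 mm below, about 30 g, z along its axis. The straight side ends 27 mm above this point. At the start it stands upright, this point 43 mm above the table; best gripped about 20 mm above it, so that the gripper's body stays above the opened flap, and drawn straight up.
- pan (a point): Centre of the top face of the balance's round steel pan: 90 mm diameter, flat, fixed, 60 mm above the table. The balance is a white box 220 mm (x) by 170 mm (y), housing 48 mm high; the pan lies 35 mm from the housing's centre towards +x, the display towards -x. The point's axes are the balance's, z up.
- beaker_center (a point): centre, half-way up, of a clear glass beaker, 60 mm diameter, 75 mm tall, standing loose; leave alone
- flask_center (a point): point 50 mm above the foot, on the axis, of a clear conical flask, 68 mm foot diameter, 103 mm tall, standing loose; leave alone
- reagent_center (a point): centre, half-way up, of an amber reagent bottle with a blue cap, 64 mm diameter, 140 mm tall, standing loose; leave alone
There are look-alikes about, which are no part of the job. Of the things shaped like the dispenser, the wooden one is meant.

How it is judged:
On the way:
1. the flap is held open by 0.15 rad or more (value of joint flap above 0.15 rad), for 0.2 s.
At the end, for the whole second after the job is handed in: The vial stands upright (within 0.15 rad) at rest on the balance pan, its axis within 30 mm of the pan's centre and its centre 30 to 40 mm above the pan, and the flap is shut (within 0.1 rad) (horizontal distance between vial_center and pan below 0.03 m and z of vial_center in the frame of pan between 0.03 and 0.04 m and angle between vial_center's own z axis and vertical below 0.15 rad and linear speed of vial below 0.02 m/s and value of joint flap below 0.1 rad); the robot touches nothing.
It fails at once if the beaker, flask or bottle is moved by more than 30 mm or tipped by more than 0.4 rad (distance of any of beaker_center, flask_center, reagent_center from where it was at the start of the episode above 0.03 m or angle between any of beaker_center, flask_center, reagent_center's own z axis and vertical above 0.4 rad).
It fails at once if the vial is dropped or slammed onto the pan (faster than 0.5 m/s within 20 mm of it) (horizontal distance between vial_center and pan below 0.05 m and z of vial_center in the frame of pan below 0.055 m and linear speed of vial above 0.5 m/s).
It also fails if it takes over 48 s, if anything falls off the work surface, if the arm or the gripper's body presses on something with over 40 N, if the wrist force passes 120 N, or if a joint passes its speed limit or range.

### The arm

A 6-joint arm with a two-finger parallel gripper is mounted at the origin on the work surface. World frame = base frame: x ahead of the robot, y to its left, z up, the work surface at z = 0. Lengths are in m, angles in rad, forces in N, time in s.
With the tool pointing down it reaches from about 0.275 to 0.825 m from the base axis. Payload 4.9 kg.
Tool frame: the origin (TCP) lies midway between the tips of the shut fingers; the grasp point (between the pads) lies 19 mm behind it; z points along the fingers, y is the line along which they close (so a half turn about z gives the same grasp; the last joint's range is limited). The gripper opens to 85 mm and grips with 20 to 120 N. Pads are 22 mm wide; open, the fingers measure 114 mm over their backs; the gripper's body (76 mm by 85 mm) begins 54 mm behind the grasp point. The pads swing forward as they close: fully open they stand 13 mm farther back than shut.
Start: joints at [1.138, 0.326, -0.193, 1.052, 0, 1.437], TCP at [0.162, 0.526, 0.231] pointing down, gripper open.
Joint ranges: [-2.65, 2.65], [-0.97, 1.79], [-1.3, 1.35], [-1.93, 2.1], [-1.47, 1.37], [-3.14, 3.14]. Speed limits (rad/s): [2.57, 2.57, 3.14, 3.14, 3.14, 3.14].

### API

Orientations are given as a unit quaternion [w, x, y, z].
In Python, from plant import sensors, eyes, ctrl gives the robot as it stands.
- The arm moves only by the shell command python3 -m inch 'ROWS' [FORCE]. ROWS is JSON, a list of rows, each an object of numbers: "x", "y", "z": the shift along the tool's x, y, z in units of 30 mm (1.0 is 30 mm); "yaw": the turn about the tool's z in units of 5 degrees (1.0 is 5 degrees); "jaw": the finger opening in mm, from 0 to 85.4. In form: [{"x": .., "y": .., "z": .., "yaw": .., "jaw": ..}, ...]. A call has 1 to 5 rows; each row shifts and turns the commanded pose from where the row before left it, along the tool's axes as they then stand; what a row does not reach is not made up. A row lasts 1/12 s, in which the tool goes at most 41.7 mm and 7.16 degrees, less where a joint would pass 70% of its speed; a pose out of reach is approached as far as the arm can. A call is refused whole if a number of a shift passes 1 or a number of a turn 1, either way. A call with a gripper value outside its range is refused whole. The fingers move at their own pace and stop on an object; FORCE is the grip in N (left out, the last holds). Time passes only in rows, so rows that do not move let the fingers close. It gives the time, the measured TCP pose, the force, the opening and the grip force at its end, in the units of the state.
- sensors.state(): the state, without advancing time (a new reading comes with each control period).
- eyes.grab_frame(name): name is "side" or "top"; returns a dict with "frame" (384x512x3 uint8, red, green, blue), "camera_matrix" (3x3 intrinsics, pixels), "distortion" ([k1, k2, p1, p2, k3] as OpenCV has them; the pictures are not rectified), "origin" and "attitude" of the camera in the world. Camera axes: x right, y down, z forward; pixel columns grow to the right and rows downward; lengths in m; the calibration is good to about 2 mm. A picture is of the moment at which its call begins. There is no depth.
- ctrl.job_done(): hands the job in; it is judged then, once.
The state is a dict: "t": time; "q": joint angles; "joint_vel": joint speeds; "joint_torque": joint torques, N m; "tcp_pos": TCP position; "orientation": TCP orientation; "contact_force": force on the tool from outside, world axes, zero at the start; "wrist_torque": the same for the moment, N m; "finger_gap": finger opening in m; "gripper_force": force on a finger pad.
Only numpy, scipy, OpenCV 4.12 (cv2) and the standard library are available. Lean on these libraries where they do the work, as an engineer would, in place of code of your own. Each camera call takes 0.05 s, during which the arm holds its last target. There are 200 camera calls.

## Working session

There is one attempt and no reset: what is moved stays moved. The work goes in short steps, Python scripts to look and compute and a shell command to move; the robot and the scene stay as the last step left them, time stands still between calls to the robot, and variables do not carry over. Pictures are saved under pics/ and viewed, at most 10 in all, crops included, and the job is handed in when it is done.

```bash
ls; mkdir -p pics; cat > h.py <<'E'
import numpy as np, cv2, pickle
from scipy.spatial.transform import Rotation as R
from plant import sensors, eyes, ctrl
def grab(n,tag):
    d=eyes.grab_frame(n); cv2.imwrite(f'pics/{n}_{tag}.png',cv2.cvtColor(d['frame'],cv2.COLOR_RGB2BGR))
    pickle.dump(d,open(f'{n}_{tag}.pkl','wb')); return d
def load(n,tag): return pickle.load(open(f'{n}_{tag}.pkl','rb'))
def rot(d):
    a=np.array(d['attitude'],float)
    return a if a.shape==(3,3) else R.from_quat(a[[1,2,3,0]]).as_matrix()
def ray(d,uv):
    p=cv2.undistortPoints(np.array([[uv]],float),np.array(d['camera_matrix'],float),np.array(d['distortion'],float))[0,0]
    return np.array(d['origin'],float), rot(d)@np.array([p[0],p[1],1])
def plane(d,uv,z):
    o,v=ray(d,uv); return o+v*(z-o[2])/v[2]
def proj(d,P):
    r=rot(d); t=-r.T@np.array(d['origin'],float)
    return cv2.projectPoints(np.array(P,float).reshape(-1,1,3),cv2.Rodrigues(r.T)[0],t,np.array(d['camera_matrix'],float),np.array(d['distortion'],float))[0][:,0]
def two(d1,u1,d2,u2):
    (o1,v1),(o2,v2)=ray(d1,u1),ray(d2,u2)
    s=np.linalg.lstsq(np.c_[v1,-v2],o2-o1,rcond=None)[0]
    a,b=o1+v1*s[0],o2+v2*s[1]; return (a+b)/2,np.linalg.norm(a-b)
E
python3 - <<'E'
from h import *
a=grab('side','0');b=grab('top','0')
for d in(a,b):print(d['origin'],d['attitude'],d['camera_matrix'],d['distortion'])
cv2.imwrite('pics/both0.png',np.vstack([cv2.imread('pics/side_0.png'),cv2.imread('pics/top_0.png')])[:, :])
print(sensors.state())
E
```

```text
pics
[ 0.42679045 -0.67614271  0.73238461] [-0.35386207  0.93069755 -0.08706777  0.03166878] [[378.881241     0.         256.73008494]
 [  0.         378.881241   191.77983078]
 [  0.           0.           1.        ]] [-0.02696706  0.          0.          0.          0.        ]
[ 0.3178162  -0.09289281  0.98871763] [-0.08235258  0.7213955  -0.68310708  0.07855764] [[350.25997438   0.         261.32764148]
 [  0.         350.25997438 193.07719466]
 [  0.           0.           1.        ]] [-0.05648233  0.          0.          0.          0.        ]
{'t': 0.1, 'q': array([ 1.13782589e+00,  3.26870443e-01, -1.93487426e-01,  1.05198748e+00,
        8.04303085e-06,  1.43661815e+00]), 'joint_vel': array([-0.00191068, -0.00122955,  0.00210795, -0.00112933,  0.00017573,
       -0.00113241]), 'joint_torque': array([-1.51825025e-04, -4.44238937e+01,  2.63038319e+01,  7.90840510e-03,
       -2.09970181e-04, -9.86478653e-06]), 'tcp_pos': array([0.16165763, 0.5251648 , 0.23057842]), 'orientation': array([-2.20560191e-04,  1.48840974e-01,  9.88860842e-01, -7.42451821e-04]), 'contact_force': array([-0.27515194, -0.01829824, -0.24049536]), 'wrist_torque': array([-0.01696752, -0.01306003,  0.03185737]), 'gripper_force': 0.0, 'finger_gap': 0.08545982943247475}
```

View pics/side_0.png

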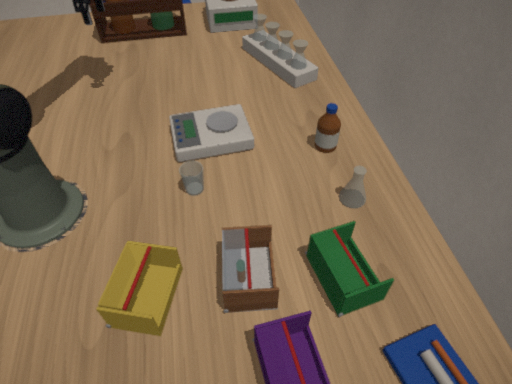

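View pics/top_0.png

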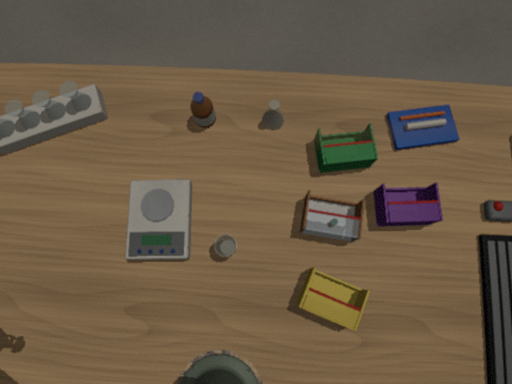

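The side picture shows four dispenser-shaped trays: yellow (142,285), wooden (248,267), green (345,268) and purple (290,350). In the top picture they are at (333,299), (332,218), (346,150) and (408,206). Only the wooden one has wooden walls, a white floor and a vial. The balance with a round steel pan is at side (222,121), top (157,205). A second scale-like box sits at side (230,12), out of reach. I'll confirm with one enlarged crop and measure.

```bash
python3 - <<'E'
from h import *
a=load('side','0');b=load('top','0')
c1=cv2.resize(cv2.imread('pics/side_0.png')[215:320,205:290],None,fx=4.5,fy=4.5,interpolation=cv2.INTER_CUBIC)
c2=cv2.resize(cv2.imread('pics/top_0.png')[185:250,295:370],None,fx=5,fy=5,interpolation=cv2.INTER_CUBIC)
im=np.zeros((480,790,3),np.uint8);im[:c1.shape[0],:c1.shape[1]]=c1;im[:c2.shape[0],400:400+c2.shape[1]]=c2[:, :390]
cv2.imwrite('pics/crop0.png',im)
def red(d,x0,x1,y0,y1):
    f=d['frame'].astype(int);m=(f[...,0]>120)&(f[...,1]<75)&(f[...,2]<75)
    mm=np.zeros_like(m);mm[y0:y1,x0:x1]=m[y0:y1,x0:x1];v,u=np.nonzero(mm);P=np.c_[u,v]
    (cx,cy),(w,h),ang=cv2.minAreaRect(P.astype(np.float32)); 
    mu=P.mean(0);dr=np.linalg.svd(P-mu)[2][0] if len(P)<5000 else 0;t=(P-mu)@dr
    return len(P),mu,mu+dr*t.min(),mu+dr*t.max()
for n,d,box in(('s',a,(215,280,222,312)),('t',b,(300,366,190,245))):
    k,m,e1,e2=red(d,*box);print(n,k,m,e1,e2)
    print(' on z=.084:',*[plane(d,p,.084).round(4) for p in(m,e1,e2)])
# pan
for n,d,box in(('s',a,(200,245,105,140)),('t',b,(136,182,184,226))):
    g=cv2.cvtColor(d['frame'],cv2.COLOR_RGB2GRAY);print(n,g[box[2]:box[3]:4,box[0]:box[1]:5])
    print(plane(d,(222,121) if n=='s' else (157,205),.06))
def green(d,box):
    h=cv2.cvtColor(d['frame'],cv2.COLOR_RGB2HSV);m=cv2.inRange(h,(40,50,40),(95,255,255));mm=0*m
    mm[box[2]:box[3],box[0]:box[1]]=m[box[2]:box[3],box[0]:box[1]];v,u=np.nonzero(mm);return len(u),u.mean(),v.mean(),u.min(),u.max(),v.min(),v.max()
print(green(a,(215,280,240,312)),green(b,(305,362,205,240)))
E
```

```text
s 178 [247.47752809 256.69101124] [245.66235707 227.95815622] [249.33176273 286.04221526]
 on z=.084: [ 0.4814 -0.2759  0.084 ] [ 0.4896 -0.2057  0.084 ] [ 0.474  -0.3397  0.084 ]
t 9 [329.11111111 212.55555556] [314.00603489 209.96481414] [343.98180288 215.10609661]
 on z=.084: [ 0.4849 -0.2627  0.084 ] [ 0.4897 -0.2228  0.084 ] [ 0.4802 -0.3019  0.084 ]
s [[132 133 134 141 132 132 155 153 154]
 [126 152 156 160 160 162 163 163 161]
 [161 162 160 134 131 129 134 159 160]
 [163 160 129 129 131 127 128 127 155]
 [161 161 127 130 128 124 129 126 156]
 [161 159 129 127 128 126 123 102 158]
 [164 164 102 119 125 121  98 157 159]
 [164 162 164 150 146 157 162 161 163]
 [154 163 165 165 164 164 165 164 163]]
[0.48775107 0.19518973 0.06      ]
t [[133 129 131 127 125 125 127 125 131 131]
 [135 129 127 126 119 119 127 127 129 133]
 [133 131 123 101  99  99  99 128 130 134]
 [131 130 103 102 100  98  98 112 128 131]
 [131 121 102 103 103 101  98  99 131 133]
 [130 109 101 103 102 100  99  99 134 135]
 [129 108 102 105 104 102 101 101 130 137]
 [130 124 101 105 104 102 100  93 133 134]
 [127 131  97 101 103 104  97 133 134 134]
 [129 130 128  95  94  91 130 135 134 134]
 [129 130 130 132 133 133 133 135 133 133]]
[0.48452842 0.19895992 0.06      ]
(53, np.float64(240.16981132075472), np.float64(265.1132075471698), np.int64(237), np.int64(243), np.int64(261), np.int64(270)) (15, np.float64(333.8), np.float64(221.33333333333334), np.int64(332), np.int64(336), np.int64(220), np.int64(223))
```

View pics/crop0.png

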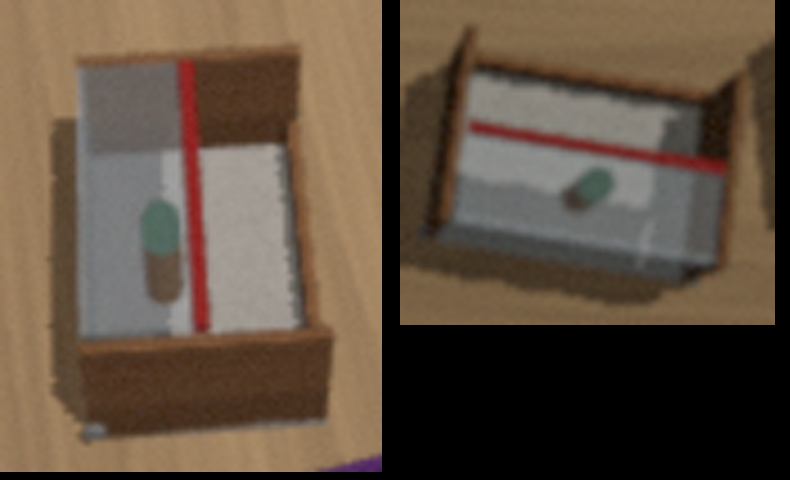

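The crop confirms the wooden dispenser: red bar, clear flap on its -x side, and the vial with its green cap under the roof. The cap is at side (240.6,265.7) and top (334.6,221.8). Next I triangulate.

```bash
python3 - <<'E'
from h import *
a=load('side','0');b=load('top','0')
b1,b2=plane(b,(309,210.4),.088),plane(b,(360,218.6),.088)
s1,s2=plane(a,(245.6,228),.088),plane(a,(249.6,288),.088)
for p,q in((b1,b2),(s1,s2)): print(p.round(4),q.round(4),((p+q)/2).round(4),np.linalg.norm(p-q).round(4),'yaw',np.arctan2(p[1]-q[1],p[0]-q[0])-np.pi/2)
P,e=two(a,(240.6,265.7),b,(334.6,221.8));print('cap',P.round(4),e, plane(a,(240.6,265.7),.07).round(4),plane(b,(334.6,221.8),.07).round(4))
# pan by darker-than-housing blob
for d,box in((a,(195,250,105,140)),(b,(133,186,184,230))):
    g=cv2.cvtColor(d['frame'],cv2.COLOR_RGB2GRAY)[box[2]:box[3],box[0]:box[1]]
    t,m=cv2.threshold(g,0,255,cv2.THRESH_OTSU+cv2.THRESH_BINARY_INV)
    n,l,st,c=cv2.connectedComponentsWithStats(m);print(t,[(st[i].tolist(),(c[i]+[box[0],box[2]]).round(1)) for i in range(1,n) if st[i,4]>60], [plane(d,c[i]+[box[0],box[2]],.06).round(4) for i in range(1,n) if st[i,4]>60])
# others (rough): beaker, flask, bottle via top of object
print('beaker',plane(b,(227,246),.04),plane(a,(193,179),.04)); print('flask',plane(b,(273,113),.05),plane(a,(355,188),.05)); print('bottle',plane(b,(202,108),.07),plane(a,(328,130),.07))
E
```

```text
[ 0.4871 -0.2092  0.088 ] [ 0.4724 -0.343   0.088 ] [ 0.4797 -0.2761  0.088 ] 0.1346 yaw -0.10867061832255498
[ 0.489  -0.2087  0.088 ] [ 0.4736 -0.3458  0.088 ] [ 0.4813 -0.2772  0.088 ] 0.138 yaw -0.11236124993416197
cap [ 0.4652 -0.2815  0.0633] 0.0015482140863974838 [ 0.4656 -0.2853  0.07  ] [ 0.4634 -0.2802  0.07  ]
142.0 [([0, 0, 34, 6, 110], array([206.8, 106.5])), ([46, 0, 9, 20, 96], array([246.5, 111.8])), ([11, 6, 32, 23, 561], array([221.4, 121.9]))] [array([0.4518, 0.2727, 0.06  ]), array([0.5635, 0.2249, 0.06  ]), array([0.4856, 0.1915, 0.06  ])]
116.0 [([8, 4, 33, 35, 886], array([157. , 205.1]))] [array([0.4841, 0.199 , 0.06  ])]
beaker [0.3867592  0.00258457 0.04      ] [0.38841346 0.00126353 0.04      ]
flask [ 0.77660113 -0.10276032  0.05      ] [ 0.7739993  -0.11249861  0.05      ]
bottle [0.77169738 0.10149236 0.07      ] [0.76707301 0.08854144 0.07      ]
```

Measurements agree with the description:
- Bar midpoint is about (0.4805, -0.2766), with dispenser yaw about -0.11 rad.
- The vial is about (0.4655, -0.2815), which in the dispenser's frame is x -8.6, y -6.5 mm, near the stated -8 mm.
- The pan is about (0.485, 0.196).

Moving now: turn first, then travel high.

```bash
python3 -m inch '[{"yaw":-0.72,"jaw":55},{"yaw":-0.72,"jaw":55},{"yaw":-0.72,"jaw":55}]' 40
python3 -m inch '[{"x":-0.56,"y":-1,"jaw":55},{"x":-0.56,"y":-1,"jaw":55},{"x":-0.56,"y":-1,"jaw":55},{"x":-0.56,"y":-1,"jaw":55},{"x":-0.56,"y":-1,"jaw":55}]'
```

```text
$[0]: bad value
$[0]: bad value
```

```bash
python3 -m inch '[{"x":0,"y":0,"z":0,"yaw":-0.72,"jaw":55},{"x":0,"y":0,"z":0,"yaw":-0.72,"jaw":55},{"x":0,"y":0,"z":0,"yaw":-0.72,"jaw":55}]' 40
python3 -m inch '[{"x":-0.56,"y":-1,"z":0,"yaw":0,"jaw":55},{"x":-0.56,"y":-1,"z":0,"yaw":0,"jaw":55},{"x":-0.56,"y":-1,"z":0,"yaw":0,"jaw":55},{"x":-0.56,"y":-1,"z":0,"yaw":0,"jaw":55},{"x":-0.56,"y":-1,"z":0,"yaw":0,"jaw":55}]'
```

```text
t: 0.35
tcp_pos: [0.1617, 0.5253, 0.2308]
orientation: [-0.0, 0.054, 0.999, -0.001]
contact_force: [0.2, -0.4, 0.5]
finger_gap: 0.0553
gripper_force: 0.0
t: 0.77
tcp_pos: [0.2288, 0.3656, 0.2309]
orientation: [-0.0, 0.055, 0.999, -0.0]
contact_force: [1.5, -0.4, 0.3]
finger_gap: 0.0549
gripper_force: 0.0
```

```bash
python3 -m inch '[{"x":-0.56,"y":-1,"z":0,"yaw":0,"jaw":55},{"x":-0.56,"y":-1,"z":0,"yaw":0,"jaw":55},{"x":-0.56,"y":-1,"z":0,"yaw":0,"jaw":55},{"x":-0.56,"y":-1,"z":0,"yaw":0,"jaw":55},{"x":-0.56,"y":-1,"z":0,"yaw":0,"jaw":55}]' | sed -n 2p
python3 -m inch '[{"x":-0.56,"y":-1,"z":0,"yaw":0,"jaw":55},{"x":-0.56,"y":-1,"z":0,"yaw":0,"jaw":55},{"x":-0.56,"y":-1,"z":0,"yaw":0,"jaw":55},{"x":-0.56,"y":-1,"z":0,"yaw":0,"jaw":55},{"x":-0.56,"y":-1,"z":0,"yaw":0,"jaw":55}]' | sed -n 2p
python3 -m inch '[{"x":-0.56,"y":-1,"z":0,"yaw":0,"jaw":55},{"x":-0.56,"y":-1,"z":0,"yaw":0,"jaw":55},{"x":-0.56,"y":-1,"z":0,"yaw":0,"jaw":55},{"x":-0.56,"y":-1,"z":0,"yaw":0,"jaw":55},{"x":-0.56,"y":-1,"z":0,"yaw":0,"jaw":55}]' | sed -n 2p
python3 -m inch '[{"x":-0.56,"y":-1,"z":0,"yaw":0,"jaw":55},{"x":-0.56,"y":-1,"z":0,"yaw":0,"jaw":55},{"x":-0.56,"y":-1,"z":0,"yaw":0,"jaw":55},{"x":-0.56,"y":-1,"z":0,"yaw":0,"jaw":55},{"x":-0.56,"y":-1,"z":0,"yaw":0,"jaw":55}]'
python3 - <<'E'
from h import *
s=sensors.state();q=s['orientation'];M=R.from_quat(q[[1,2,3,0]]).as_matrix()
print(s['tcp_pos'],(M.T@(np.array([.5076,-.2862,.044])-s['tcp_pos'])/.03).round(2),M[:,1].round(3))
E
```

```text
tcp_pos: [0.2958, 0.2074, 0.2312]
tcp_pos: [0.3629, 0.049, 0.2312]
tcp_pos: [0.4299, -0.1094, 0.231]
t: 2.43
tcp_pos: [0.4969, -0.2676, 0.2308]
orientation: [-0.0, 0.055, 0.998, 0.0]
contact_force: [1.0, -1.6, 0.2]
finger_gap: 0.0549
gripper_force: 0.0
[ 0.49686943 -0.26757963  0.23075051] [-0.43 -0.58  6.22] [0.111 0.994 0.001]
```

```bash
python3 -m inch '[{"x":-0.43,"y":-0.58,"z":0.4,"yaw":0,"jaw":55},{"x":0,"y":0,"z":1,"yaw":0,"jaw":55},{"x":0,"y":0,"z":1,"yaw":0,"jaw":55},{"x":0,"y":0,"z":1,"yaw":0,"jaw":55},{"x":0,"y":0,"z":0.9,"yaw":0,"jaw":55}]'
python3 -m inch '[{"x":0,"y":0,"z":0,"yaw":0,"jaw":55}]' | sed -n 2p
python3 - <<'E'
from h import *
a=grab('side','1');b=grab('top','1')
c1=cv2.resize(cv2.imread('pics/side_1.png')[190:320,195:305],None,fx=3.6,fy=3.6,interpolation=cv2.INTER_CUBIC)
c2=cv2.resize(cv2.imread('pics/top_1.png')[165:260,285:380],None,fx=4.1,fy=4.1,interpolation=cv2.INTER_CUBIC)
im=np.zeros((470,790,3),np.uint8);im[:c1.shape[0],:c1.shape[1]]=c1;im[:c2.shape[0],400:400+c2.shape[1]]=c2[:, :390]
cv2.imwrite('pics/crop1.png',im)
E
```

```text
t: 2.85
tcp_pos: [0.5069, -0.2845, 0.1001]
orientation: [-0.001, 0.055, 0.998, 0.0]
contact_force: [-0.2, -0.0, 0.6]
finger_gap: 0.0549
gripper_force: 0.0
tcp_pos: [0.5039, -0.2821, 0.0965]
```

View pics/crop1.png

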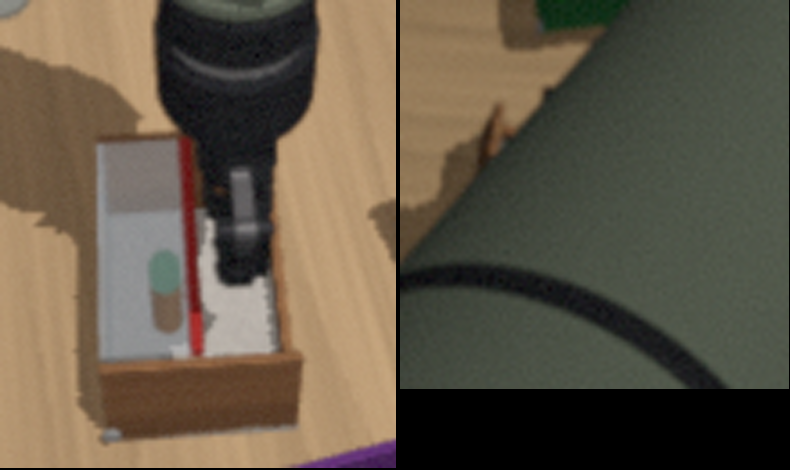

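The side crop shows the fingers above the open gap, tip at about crop (240,275), clear of the bar (190,250). The arm blocks the top view. The pose drifted slightly, so I'll check the state.

```bash
cat > go.py <<'E'
import sys
from h import *
s=sensors.state();q=s['orientation'];M=R.from_quat(q[[1,2,3,0]]).as_matrix()
print(round(s['t'],2),s['tcp_pos'].round(4),'F',s['contact_force'].round(1),s['finger_gap'].round(4),s['gripper_force'],'y',M[:,1].round(3),'z',M[:,2].round(3))
if len(sys.argv)>1: print((M.T@(np.array(eval(sys.argv[1]))-s['tcp_pos'])/.03).round(2))
E
python3 go.py '[.5076,-.2862,.044]'
```

```text
Traceback (most recent call last):
  File "go.py", line 4, in <module>
    print(round(s['t'],2),s['tcp_pos'].round(4),'F',s['contact_force'].round(1),s['finger_gap'].round(4),s['gripper_force'],'y',M[:,1].round(3),'z',M[:,2].round(3))
                                                                                ^^^^^^^^^^^^^^^^^^^^^
AttributeError: 'float' object has no attribute 'round'
```

```bash
sed -i "s/s\['finger_gap'\].round(4)/round(s['finger_gap'],4)/" go.py; python3 go.py '[.5076,-.2862,.044]'
```

```text
3.03 [ 0.5069 -0.2841  0.1016] F [-0.   0.3  0.6] 0.0548 0.0 y [0.11  0.994 0.001] z [-0.002  0.002 -1.   ]
[-0.04 -0.07  1.92]
```

```bash
python3 -m inch '[{"x":-0.04,"y":-0.07,"z":0.4,"yaw":0,"jaw":55},{"x":0,"y":0,"z":0.5,"yaw":0,"jaw":55},{"x":0,"y":0,"z":0.5,"yaw":0,"jaw":55},{"x":0,"y":0,"z":0.5,"yaw":0,"jaw":55},{"x":0,"y":0,"z":0,"yaw":0,"jaw":55}]' | sed -n 4p
python3 go.py '[.4655,-.2815,.044]'
```

```text
contact_force: [-0.1, 0.8, -0.0]
3.45 [ 0.5082 -0.2867  0.0441] F [-0.1  0.8 -0. ] 0.055 0.0 y [0.11  0.994 0.001] z [-0.001  0.001 -1.   ]
[1.43 0.02 0.01]
```

```bash
python3 -m inch '[{"x":0.2,"y":0,"z":0,"yaw":0,"jaw":55},{"x":0.2,"y":0,"z":0,"yaw":0,"jaw":55},{"x":0.2,"y":0,"z":0,"yaw":0,"jaw":55},{"x":0.1,"y":0,"z":0,"yaw":0,"jaw":55},{"x":0.1,"y":0,"z":0,"yaw":0,"jaw":55}]' | sed -n 2,4p
python3 -m inch '[{"x":0.15,"y":0,"z":0,"yaw":0,"jaw":55},{"x":0.15,"y":0,"z":0,"yaw":0,"jaw":55},{"x":0.15,"y":0,"z":0,"yaw":0,"jaw":55},{"x":0.15,"y":0,"z":0,"yaw":0,"jaw":55},{"x":0,"y":0,"z":0,"yaw":0,"jaw":55}]'| sed -n 2,4p
python3 go.py '[.4655,-.2815,.044]'
python3 - <<'E'
from h import *
a=grab('side','2')
cv2.imwrite('pics/crop2.png',cv2.resize(cv2.imread('pics/side_2.png')[190:320,185:305],None,fx=4.5,fy=4.5,interpolation=cv2.INTER_CUBIC))
E
```

```text
tcp_pos: [0.4877, -0.2856, 0.048]
orientation: [0.004, 0.055, 0.998, -0.001]
contact_force: [7.1, 1.7, 9.6]
tcp_pos: [0.466, -0.2823, 0.0458]
orientation: [-0.0, 0.055, 0.998, -0.0]
contact_force: [1.8, 0.6, 0.7]
4.28 [ 0.466  -0.2823  0.0458] F [1.8 0.6 0.7] 0.0554 0.0 y [ 0.111  0.994 -0.   ] z [-0. -0. -1.]
[0.02 0.02 0.06]
```

View pics/crop2.png

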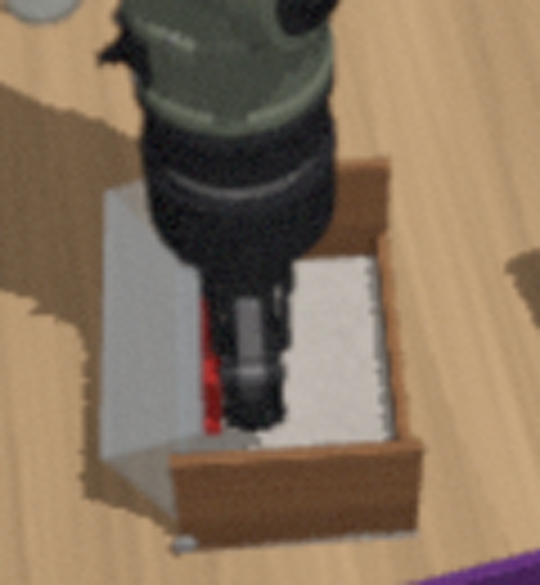

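The flap is clearly open, with its bar at crop (210,380) leaning on the fingers. The contact force is about 1.8 N, as expected, so I'll close on the vial.

```bash
python3 -m inch '[{"x":0,"y":0,"z":0,"yaw":0,"jaw":35},{"x":0,"y":0,"z":0,"yaw":0,"jaw":25},{"x":0,"y":0,"z":0,"yaw":0,"jaw":12},{"x":0,"y":0,"z":0,"yaw":0,"jaw":12},{"x":0,"y":0,"z":0,"yaw":0,"jaw":12}]' 30
python3 -m inch '[{"x":0,"y":0,"z":0,"yaw":0,"jaw":12},{"x":0,"y":0,"z":0,"yaw":0,"jaw":12}]'
```

```text
t: 4.75
tcp_pos: [0.4668, -0.2822, 0.045]
orientation: [-0.0, 0.055, 0.998, 0.0]
contact_force: [1.4, -0.1, -0.8]
finger_gap: 0.0169
gripper_force: 29.5
t: 4.92
tcp_pos: [0.4667, -0.2822, 0.045]
orientation: [-0.0, 0.055, 0.998, 0.0]
contact_force: [1.2, 0.4, -0.8]
finger_gap: 0.0171
gripper_force: 29.5
```

Gripped: the gap is 17 mm at 29.5 N. To keep the flap from pushing on the vial, I'll lift a little, back out through the open gap so the flap follows the fingers shut, then go straight up.

```bash
python3 -m inch '[{"x":0,"y":0,"z":0,"yaw":0,"jaw":12},{"x":0,"y":0,"z":-0.1,"yaw":0,"jaw":12},{"x":0,"y":0,"z":-0.2,"yaw":0,"jaw":12},{"x":-0.1,"y":0,"z":0,"yaw":0,"jaw":12},{"x":-0.2,"y":0,"z":0,"yaw":0,"jaw":12}]' 50 | tail -5
python3 -m inch '[{"x":-0.2,"y":0,"z":0,"yaw":0,"jaw":12},{"x":-0.2,"y":0,"z":0,"yaw":0,"jaw":12},{"x":-0.2,"y":0,"z":0,"yaw":0,"jaw":12},{"x":-0.2,"y":0,"z":0,"yaw":0,"jaw":12},{"x":-0.2,"y":0,"z":0,"yaw":0,"jaw":12}]' | tail -5
python3 -m inch '[{"x":-0.1,"y":0,"z":0,"yaw":0,"jaw":12},{"x":0,"y":0,"z":-0.3,"yaw":0,"jaw":12},{"x":0,"y":0,"z":-0.5,"yaw":0,"jaw":12},{"x":0,"y":0,"z":-0.7,"yaw":0,"jaw":12},{"x":0,"y":0,"z":-0.8,"yaw":0,"jaw":12}]' | tail -5
python3 -m inch '[{"x":0,"y":0,"z":-0.8,"yaw":0,"jaw":12},{"x":0,"y":0,"z":-0.8,"yaw":0,"jaw":12},{"x":0,"y":0,"z":-0.8,"yaw":0,"jaw":12},{"x":0,"y":0,"z":-0.6,"yaw":0,"jaw":12},{"x":0,"y":0,"z":0,"yaw":0,"jaw":12}]' | tail -6
python3 - <<'E'
from h import *
a=grab('side','3')
cv2.imwrite('pics/crop3.png',cv2.resize(cv2.imread('pics/side_3.png')[150:320,185:325],None,fx=3.5,fy=3.5,interpolation=cv2.INTER_CUBIC))
E
```

```text
tcp_pos: [0.4761, -0.2836, 0.055]
orientation: [0.0, 0.055, 0.998, -0.0]
contact_force: [1.2, 0.2, -0.8]
finger_gap: 0.016
gripper_force: 49.1
tcp_pos: [0.506, -0.2865, 0.054]
orientation: [-0.0, 0.055, 0.998, 0.0]
contact_force: [0.9, 0.9, -0.8]
finger_gap: 0.0166
gripper_force: 49.1
tcp_pos: [0.5075, -0.2863, 0.1235]
orientation: [-0.001, 0.055, 0.998, 0.001]
contact_force: [-0.2, -0.3, -0.4]
finger_gap: 0.0166
gripper_force: 49.1
t: 6.58
tcp_pos: [0.5103, -0.2883, 0.2182]
orientation: [0.003, 0.055, 0.998, -0.002]
contact_force: [0.4, -0.3, -0.1]
finger_gap: 0.0164
gripper_force: 49.1
```

View pics/crop3.png

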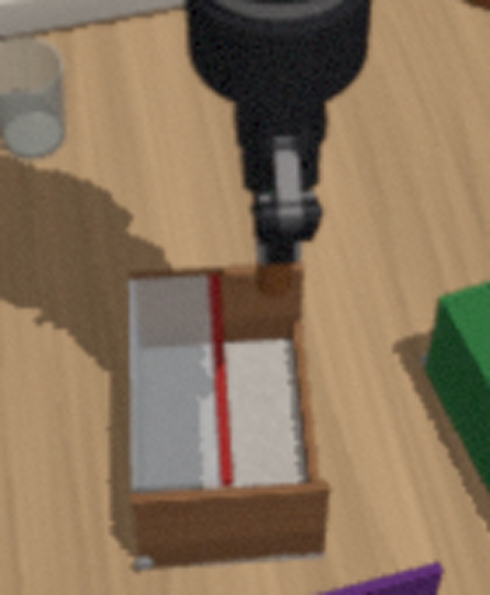

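The flap is shut and the vial is out, its brown body showing below the fingertips at crop (275,280). Moving to the pan.

```bash
python3 -m inch '[{"x":0.1,"y":0.4,"z":0,"yaw":0,"jaw":12},{"x":0.16,"y":0.8,"z":0,"yaw":0,"jaw":12},{"x":0.16,"y":0.9,"z":0,"yaw":0,"jaw":12},{"x":0.16,"y":1,"z":0,"yaw":0,"jaw":12},{"x":0.16,"y":1,"z":0,"yaw":0,"jaw":12}]' | sed -n 2,6p
python3 -m inch '[{"x":0.16,"y":1,"z":0,"yaw":0,"jaw":12},{"x":0.16,"y":1,"z":0,"yaw":0,"jaw":12},{"x":0.16,"y":1,"z":0,"yaw":0,"jaw":12},{"x":0.16,"y":1,"z":0,"yaw":0,"jaw":12},{"x":0.16,"y":1,"z":0,"yaw":0,"jaw":12}]' | sed -n 2p
python3 -m inch '[{"x":0.16,"y":1,"z":0,"yaw":0,"jaw":12},{"x":0.16,"y":1,"z":0,"yaw":0,"jaw":12},{"x":0.16,"y":1,"z":0,"yaw":0,"jaw":12},{"x":0.16,"y":1,"z":0,"yaw":0,"jaw":12},{"x":0.16,"y":0.9,"z":0,"yaw":0,"jaw":12}]' | sed -n 2p
python3 -m inch '[{"x":0.16,"y":0.7,"z":0,"yaw":0,"jaw":12},{"x":0.0,"y":0.3,"z":0,"yaw":0,"jaw":12},{"x":0,"y":0,"z":0,"yaw":0,"jaw":12},{"x":0,"y":0,"z":0,"yaw":0,"jaw":12}]' | sed -n 2,6p
python3 go.py '[.485,.197,.105]'
python3 - <<'E'
from h import *
a=grab('side','4')
cv2.imwrite('pics/crop4.png',cv2.resize(cv2.imread('pics/side_4.png')[40:180,150:290],None,fx=4.2,fy=4.2,interpolation=cv2.INTER_CUBIC))
E
```

```text
tcp_pos: [0.4982, -0.1599, 0.2114]
orientation: [-0.002, 0.056, 0.998, 0.001]
contact_force: [0.9, 0.4, -0.4]
finger_gap: 0.0163
gripper_force: 49.1
tcp_pos: [0.4905, -0.0082, 0.2116]
tcp_pos: [0.4827, 0.1403, 0.2116]
tcp_pos: [0.4826, 0.1684, 0.2122]
orientation: [-0.001, 0.055, 0.999, -0.001]
contact_force: [-0.3, -0.8, 0.6]
finger_gap: 0.0166
gripper_force: 49.1
8.22 [0.4826 0.1684 0.2122] F [-0.3 -0.8  0.6] 0.0166 49.08674357458949 y [ 0.109  0.994 -0.001] z [-0.002 -0.001 -1.   ]
[0.02 0.96 3.57]
```

View pics/crop4.png

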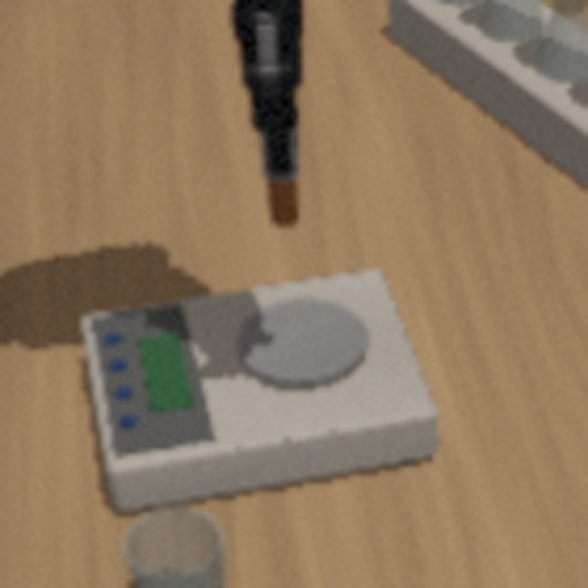

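The vial hangs upright, foot at side px (218,93). The pan's top-face centre is at (222.6,121). Finishing the approach and descending, slower near the pan.

```bash
python3 -m inch '[{"x":-0.05,"y":0.5,"z":0,"yaw":0,"jaw":12},{"x":-0.05,"y":0.46,"z":0.2,"yaw":0,"jaw":12},{"x":0,"y":0,"z":0.6,"yaw":0,"jaw":12},{"x":0,"y":0,"z":0.7,"yaw":0,"jaw":12},{"x":0,"y":0,"z":0.7,"yaw":0,"jaw":12}]' | sed -n 2p
python3 -m inch '[{"x":0,"y":0,"z":0.6,"yaw":0,"jaw":12},{"x":0,"y":0,"z":0.3,"yaw":0,"jaw":12},{"x":0,"y":0,"z":0.1,"yaw":0,"jaw":12},{"x":0,"y":0,"z":0,"yaw":0,"jaw":12},{"x":0,"y":0,"z":0,"yaw":0,"jaw":12}]' | sed -n 2,4p
python3 go.py '[.486,.197,.098]'
python3 - <<'E'
from h import *
a=grab('side','5');s=sensors.state()['tcp_pos']
print('expected foot px',proj(a,s-[0,0,.037]),'pan c',proj(a,[.486,.197,.06]))
cv2.imwrite('pics/crop5.png',cv2.resize(cv2.imread('pics/side_5.png')[60:160,170:270],None,fx=5.5,fy=5.5,interpolation=cv2.INTER_CUBIC))
E
```

```text
tcp_pos: [0.4903, 0.1965, 0.1463]
tcp_pos: [0.4904, 0.1968, 0.1179]
orientation: [0.0, 0.055, 0.998, 0.0]
contact_force: [0.8, -0.7, -0.1]
9.1 [0.4904 0.1968 0.1179] F [ 0.8 -0.7 -0.1] 0.0163 49.072068789973855 y [0.111 0.994 0.   ] z [ 0.001  0.    -1.   ]
[ 0.15 -0.01  0.66]
expected foot px [[222.43806358 114.4453783 ]] pan c [[221.3118408  120.68476748]]
```

View pics/crop5.png

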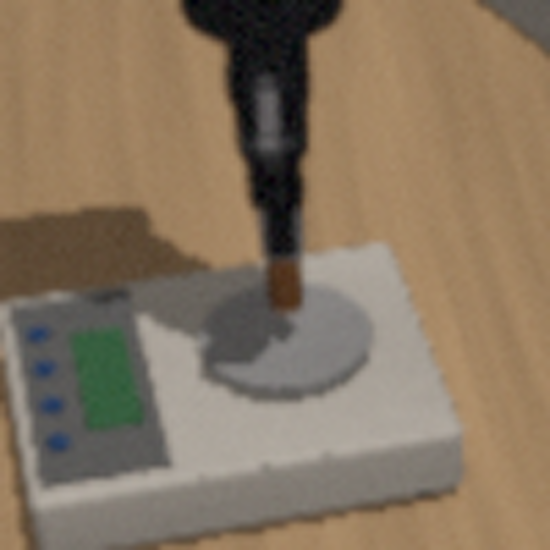

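The foot is at side px (222,116), close to the predicted (222.4,114.4), and it is over the pan. Lowering until contact.

```bash
python3 -m inch '[{"x":0.1,"y":0,"z":0.2,"yaw":0,"jaw":12},{"x":0,"y":0,"z":0.2,"yaw":0,"jaw":12},{"x":0,"y":0,"z":0.1,"yaw":0,"jaw":12},{"x":0,"y":0,"z":0.05,"yaw":0,"jaw":12},{"x":0,"y":0,"z":0,"yaw":0,"jaw":12}]' | sed -n 2,4p
python3 -m inch '[{"x":0,"y":0,"z":0.03,"yaw":0,"jaw":12},{"x":0,"y":0,"z":0.03,"yaw":0,"jaw":12},{"x":0,"y":0,"z":0,"yaw":0,"jaw":12}]' | sed -n 2,4p
```

```text
tcp_pos: [0.4865, 0.1971, 0.1003]
orientation: [-0.0, 0.055, 0.998, -0.0]
contact_force: [-1.0, 0.2, -0.7]
tcp_pos: [0.4869, 0.1972, 0.0989]
orientation: [0.0, 0.055, 0.998, 0.0]
contact_force: [0.3, -0.2, -0.1]
```

```bash
python3 -m inch '[{"x":0,"y":0,"z":0.03,"yaw":0,"jaw":12},{"x":0,"y":0,"z":0,"yaw":0,"jaw":12},{"x":0,"y":0,"z":0,"yaw":0,"jaw":12}]' | sed -n 2,4p
python3 -m inch '[{"x":0,"y":0,"z":0.03,"yaw":0,"jaw":12},{"x":0,"y":0,"z":0,"yaw":0,"jaw":12},{"x":0,"y":0,"z":0,"yaw":0,"jaw":12}]' | sed -n 2,4p
```

```text
tcp_pos: [0.4868, 0.1972, 0.0981]
orientation: [-0.0, 0.055, 0.998, -0.0]
contact_force: [0.6, 0.1, -0.2]
tcp_pos: [0.4868, 0.1972, 0.0972]
orientation: [-0.0, 0.055, 0.998, -0.0]
contact_force: [-0.4, -0.6, -0.1]
```

```bash
python3 -m inch '[{"x":0,"y":0,"z":0.03,"yaw":0,"jaw":12},{"x":0,"y":0,"z":0,"yaw":0,"jaw":12},{"x":0,"y":0,"z":0,"yaw":0,"jaw":12}]' | sed -n 2,4p
python3 -m inch '[{"x":0,"y":0,"z":0.02,"yaw":0,"jaw":12},{"x":0,"y":0,"z":0,"yaw":0,"jaw":12},{"x":0,"y":0,"z":0,"yaw":0,"jaw":12}]' | sed -n 2,4p
```

```text
tcp_pos: [0.487, 0.1972, 0.0969]
orientation: [0.0, 0.055, 0.998, 0.0]
contact_force: [-1.3, -0.1, 5.0]
tcp_pos: [0.4872, 0.1973, 0.0969]
orientation: [0.001, 0.055, 0.998, 0.0]
contact_force: [-2.3, 0.0, 10.0]
```

Contact is at TCP z 0.097, as predicted. I'll relieve the pressure, release evenly, then lift.

```bash
python3 -m inch '[{"x":0,"y":0,"z":-0.04,"yaw":0,"jaw":12},{"x":0,"y":0,"z":0,"yaw":0,"jaw":12},{"x":0,"y":0,"z":0,"yaw":0,"jaw":12}]' 20 | sed -n 2,4p
python3 -m inch '[{"x":0,"y":0,"z":0,"yaw":0,"jaw":20},{"x":0,"y":0,"z":0,"yaw":0,"jaw":24},{"x":0,"y":0,"z":0,"yaw":0,"jaw":32},{"x":0,"y":0,"z":0,"yaw":0,"jaw":42},{"x":0,"y":0,"z":0,"yaw":0,"jaw":50}]' | sed -n 2,6p
python3 -m inch '[{"x":0,"y":0,"z":0,"yaw":0,"jaw":50},{"x":0,"y":0,"z":-0.3,"yaw":0,"jaw":50},{"x":0,"y":0,"z":-0.6,"yaw":0,"jaw":50},{"x":0,"y":0,"z":-0.8,"yaw":0,"jaw":50},{"x":0,"y":0,"z":-0.8,"yaw":0,"jaw":50}]' | sed -n 2,6p
python3 -m inch '[{"x":0,"y":0,"z":-0.8,"yaw":0,"jaw":50},{"x":0,"y":0,"z":-0.6,"yaw":0,"jaw":50},{"x":0,"y":0,"z":-0.3,"yaw":0,"jaw":50},{"x":0,"y":0,"z":0,"yaw":0,"jaw":50},{"x":0,"y":0,"z":0,"yaw":0,"jaw":50}]' | sed -n 1,2p
python3 - <<'E'
from h import *
a=grab('side','6')
c1=cv2.resize(cv2.imread('pics/side_6.png')[60:160,160:260],None,fx=3.9,fy=3.9,interpolation=cv2.INTER_CUBIC)
c2=cv2.resize(cv2.imread('pics/side_6.png')[215:315,200:300],None,fx=3.9,fy=3.9,interpolation=cv2.INTER_CUBIC)
cv2.imwrite('pics/crop6.png',np.hstack([c1,c2]))
E
```

```text
tcp_pos: [0.487, 0.1973, 0.097]
orientation: [0.0, 0.055, 0.998, 0.0]
contact_force: [-0.1, 0.1, 2.4]
tcp_pos: [0.4868, 0.1972, 0.0968]
orientation: [-0.0, 0.055, 0.998, -0.0]
contact_force: [0.3, -0.3, -0.3]
finger_gap: 0.0497
gripper_force: 0.0
tcp_pos: [0.4863, 0.197, 0.1729]
orientation: [-0.001, 0.055, 0.998, -0.0]
contact_force: [1.0, 0.1, 0.7]
finger_gap: 0.0499
gripper_force: 0.0
t: 12.32
tcp_pos: [0.4868, 0.1972, 0.2229]
```

View pics/crop6.png

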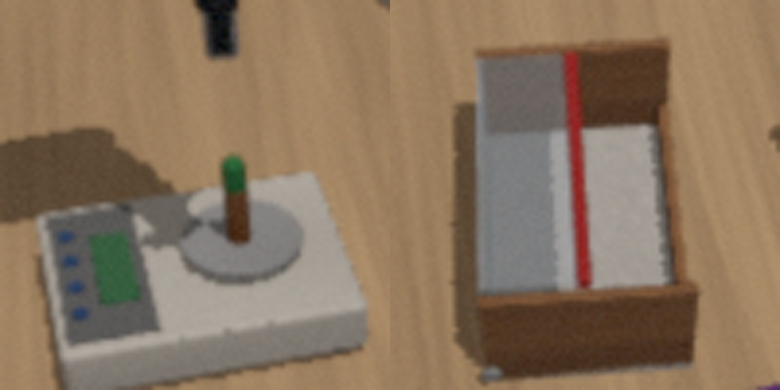

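The vial stands upright near the pan's centre, foot at crop (238,240). The flap is shut and the gripper is clear. Handing in.

```bash
python3 -c "
from plant import ctrl
print(ctrl.job_done())"
```

```text
the job is handed in; nothing more can be done
None
```

The amber vial stands upright near the middle of the balance pan, the dispenser flap is shut and the gripper is clear; the job was handed in at about 12.4 s, and no verdict was returned.

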